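Set up the brass plate in the cam vise under the lamp

ROBOT

A 7-joint arm with a two-finger parallel gripper is mounted at the origin on the work surface. World frame = base frame: x ahead of the robot, y to its left, z up, the work surface at z = 0. Lengths are in m, angles in rad, forces in N, time in s.
With the tool pointing down it reaches from about 0.4 to 0.875 m from the base axis. Payload 19.3 kg.
Tool frame: the origin (TCP) lies on the centre line of the jaws, within the pads' length; the fingertips stand 14 mm ahead of it and the grasp point (between the pads) lies 5 mm behind it; z points along the fingers, y is the line along which they close (so a half turn about z gives the same grasp; the last joint's range is limited). The gripper opens to 85 mm and grips with 20 to 120 N. Pads are 22 mm wide; open, the fingers measure 114 mm over their backs; the gripper's body (76 mm by 85 mm) begins 54 mm behind the grasp point. The pads swing forward as they close: fully open they stand 13 mm farther back than shut.
Start: joints at [1.133, 0.521, -0.036, 1.599, 0.021, 1.021, -0.113], TCP at [0.225, -0.583, 0.245] pointing down, gripper open.
Joint ranges: [-2.91, 2.91], [-0.3, 2.13], [-1.5, 1.42], [0.17, 2.43], [-1.26, 4.41], [0.16, 1.93], [-2.52, 2.52]. Speed limits (rad/s): [1.89, 1.89, 2.39, 2.39, 3.01, 3.01, 3.01].

INTERFACE

Orientations are given as [roll, pitch, yaw] about the fixed x, y, z axes, in that order (R = Rz(yaw) Ry(pitch) Rx(roll)).
In Python, from workcell import bot, grab_frame, regions_of gives the robot as it stands. The module is installed in compiled form; this text tells all that it offers.
- The arm moves only by the tool play_rows, never from a script. Its argument "plan" is a list of rows, each a list of 3 entries, a list of its own where there are three numbers: the shift along the tool's x, y, z in units of 2.5 cm (1.0 is 2.5 cm), then the turn, a rotation vector about the tool's x, y, z in units of 0.15 rad (1.0 is 0.15 rad), then the closure, from -1 (fully open) to 1 (shut). In form: [[[tx, ty, tz], [rx, ry, rz], jaw], ...]. A call has 1 to 20 rows; each row shifts and turns the commanded pose from where the row before left it, along the tool's axes as they then stand; what a row does not reach is not made up. A row lasts 1/8 s, in which the tool goes at most 62.5 mm and 10.7 degrees, less where a joint would pass 70% of its speed; a pose out of reach is approached as far as the arm can. A call with a number of a shift or a turn outside -1 to 1 is refused whole. A call with a gripper value outside its range is refused whole. The fingers move at their own pace and stop on an object; "newtons" is the grip in N (left out, the last holds). Time passes only in rows, so rows that do not move let the fingers close. It gives the time, the measured TCP pose, the force, the opening and the grip force at its end, in the units of the state.
- bot.observe(): the state, without advancing time (a new reading comes with each control period).
- grab_frame(name): name is "scene" or "side" or "wrist"; returns a dict with "pixels" (480x640x3 uint8, red, green, blue), "depth" (480x640 float32, m along the optical axis (not along the pixel's ray), 0 where there is no reading), "camera_matrix" (3x3 intrinsics, pixels), "distortion" ([k1, k2, p1, p2, k3] as OpenCV has them; the pictures are not rectified), "R" (3x3) and "t" (3): a world point X has camera coordinates R X + t. Camera axes: x right, y down, z forward; pixel columns grow to the right and rows downward; lengths in m; the calibration is good to about 2 mm. A picture is of the moment at which its call begins.
- bot.job_done(): hands the job in; it is judged then, once.
Trained networks look in the newest picture that a camera, given by its name, has taken for a name from the list of things; names that differ only in an ending like _2 or _b are one class to them, and where a whole thing is asked for, a point or a joint stands for the part that bears it (a point fixed in the world has none). Each returns a list of dicts, best first, with "p" (0 to 1); they miss things now and then, are a little off and sometimes report something else, mostly with a low value. They report only what shows in the picture. A call takes as long as a camera call. They do not tell look-alikes from the thing itself.
- regions_of(thing, camera): "mask" (480x640 bool, what is visible of it) and "box" ([left, top, right, bottom] in pixels, round what is visible of it).
The state is a dict: "clock": time; "qpos": joint angles; "qd": joint speeds; "joint_efforts": joint torques, N m; "position": TCP position; "tool_rot": TCP orientation; "force": force on the tool from outside, world axes, zero at the start; "moment": the same for the moment, N m; "grip_width": finger opening in m; "finger_force": force on a finger pad.
Only numpy, scipy, OpenCV 4.12 (cv2) and the standard library are available. Lean on these libraries where they do the work, as an engineer would, in place of code of your own. Each camera call takes 0.05 s, during which the arm holds its last target. There are 200 camera calls.

TASK

Set up the brass plate in the blue vise so its top edge can be deburred: lift it out of the wooden rack and stand it on end between the open jaws, down on the vise bed, along the jaws and at about their middle, lowered in and not dropped. Clamp it by pulling the red-handled cam lever all the way round until it stops, and swing the lamp in so that its head is right over the plate. Leave the other plates and the things on the bench as they are.

Things in the scene. Friction and masses are not known exactly. Their poses are not given: they have to be found in the camera images.
- brass_plate: Brass-coloured flat plate, 60 wide x 12 thick x 90 mm tall, about 0.5 kg, with four small dark holes at its corners, standing on end in one of the three slots of a light wooden rack. Origin: centre of its lower end. x along its 60 mm width, y through its 12 mm thickness, z up. It is the same either way round.
- plate_center (a point): Middle of the brass plate, 45 mm above its lower end.
- steel_plate: Dark steel plate of the same size and axes (60 x 12 x 90 mm), standing in another slot of the rack. To be left alone.
- alu_plate: White-coated plate of the same size and axes, standing in another slot of the rack. To be left alone.
- rack: Light wooden block 94 x 180 x 30 mm, fixed, with three slots 20 mm deep (63 x 15 mm) at y = -55, 0 and 55 mm, each running along its x axis. Slot floors lie 10 mm and the top 30 mm above the bench. Which plate is in which slot varies. Origin: centre of its underside.
- vise: Low blue drill-press vise, fixed. Origin on the bench below the slot's middle; x along the slot, y across the jaws, z up. Open slot: 18 mm wide (y -9 to 9), 100 mm long, open-ended; floor (vise bed) 30 mm, jaw tops 68 mm above the bench, so a standing plate rises 52 mm above the jaws. The +y jaw is fixed; the cam lever drives the -y jaw 6.4 mm towards it, pushing a plate across and nipping it.
- slot_bed (a point): Centre of the floor of the slot between the open jaws, 30 mm above the bench.
- cam_lever (a joint): Angle of the vise's cam lever about its upright pivot: 0 = jaws open (as found; lever pointing along the vise's -y axis), 1.4 = fully clamped, against its stop (lever pointing nearly along the vise's -x axis). It turns clockwise seen from above, stiffly (about 2 N at the handle), and stays where it is left.
- lever_grip (a point): Point on the axis of the red upright round handle at the end of the cam lever, 85 mm from the pivot: handle 18 mm in diameter, standing from 67 to 112 mm above the bench on a flat bar (57 to 67 mm); this point lies at 95 mm. Can be pinched from above.
- lever_pivot (a point): Point on the pivot axis of the cam lever, 95 mm above the bench (the lever's boss itself is lower, top at 75 mm), at x = 20, y = -78 mm in the vise's frame.
- lamp_arm (a joint): Swivel angle of the lamp's boom about its upright post: 0 = boom pointing along the -x axis of the lamp's foot, growing as the boom swings clockwise seen from above (head towards the lamp's +y, the robot's left). Range -1.2 to 1.2. Moves stiffly (about 1 to 2 N at the head) and stays where it is left.
- lamp_knob (a point): Point on the axis of the black round knob on top of the lamp's head: 20 mm in diameter, from 236 to 276 mm above the bench; this point at 260 mm, above the head's centre. The head is an aluminium disc, 86 mm in diameter, 211 to 236 mm above the bench, at the end of a boom of two thin rods. Can be pinched from above.
- lamp_pivot (a point): Point on the swivel axis of the lamp's boom, 260 mm above the bench, 250 mm from the knob's axis. The lamp stands beyond the vise on a fixed round foot of 150 mm diameter; its post and hub reach up to 238 mm.
- screwdriver: Screwdriver lying on the bench. To be left alone.
- wrench: Spanner lying on the bench. To be left alone.
- caliper: Caliper with a black slide lying on the bench. To be left alone.
- spray_can: Blue spray can with red cap, 52 mm in diameter, 150 mm tall. To be left alone.
- green_bottle: Small green bottle with a white cap, 50 mm in diameter, 120 mm tall. To be left alone.
Not all that is in view belongs to the job. There is more than one size of the brass_plate; the job needs the smaller.

How it is judged:
At the end, for the whole second after the job is handed in: Brass plate on end between the jaws, upright and in line with them (3 degrees), on the vise bed (2.5 mm), within 15 mm of the jaws' middle; cam lever at its stop (over 1.3 of 1.4 rad); lamp head's centre within 40 mm of the plate's middle seen from above; plate and lamp still (angle between brass_plate's own z axis and vertical below 0.05 rad and angle between the y axis of brass_plate and the y axis of vise, either way round below 0.06 rad and z of plate_center in the frame of slot_bed between 0.042 and 0.0475 m and x of plate_center in the frame of slot_bed between -0.015 and 0.015 m and y of plate_center in the frame of slot_bed between -0.009 and 0.009 m and value of joint cam_lever above 1.3 rad and horizontal distance between lamp_knob and plate_center below 0.04 m and linear speed of brass_plate below 0.01 m/s and velocity of joint lamp_arm between -0.03 and 0.03 rad/s); the robot touches nothing.
It fails at once if the brass plate is dropped (let go and falling by more than about 10 mm) (linear speed of brass_plate above 0.45 m/s and contact force between brass_plate and the fingers below 0.3 N).
It fails at once if the brass plate is tipped over (more than 45 degrees) (angle between brass_plate's own z axis and vertical above 0.8 rad).
It fails at once if another plate is moved by more than 20 mm or tipped (distance of any of steel_plate, alu_plate from where it was at the start of the episode above 0.02 m or angle between any of steel_plate, alu_plate's own z axis and vertical above 0.4 rad).
It fails at once if a bystander on the bench is moved by more than 30 mm (distance of any of screwdriver, wrench, caliper, spray_can, green_bottle from where it was at the start of the episode above 0.03 m).
It also fails if it takes over 61 s, if anything falls off the work surface, if the arm or the gripper's body presses on something with over 40 N, if the wrist force passes 120 N, or if a joint passes its speed limit or range.

## Working session

There is one attempt and no reset: what is moved stays moved. The work goes in short steps, Python scripts to look and compute and a tool call to move; the robot and the scene stay as the last step left them, time stands still between calls to the robot, and variables do not carry over. Pictures are saved under pics/ and viewed, at most 10 in all, crops included, and the job is handed in when it is done.

Besides the shell and the picture viewer there is one more tool, called after "Call:" in YAML: its name, and indented under it one key for each argument. play_rows: Moves the arm, as the interface text tells. Its arguments: {"type":"object","properties":{"plan":{"type":"array"},"newtons":{"type":"number"}},"required":["plan"]}

```bash
mkdir -p pics; cat > h.py <<'E'
import numpy as np, cv2
from workcell import bot, grab_frame, regions_of
def pts(f, mask):
    v,u=np.nonzero(mask & (f["depth"]>0)); d=f["depth"][v,u].astype(float)
    n=cv2.undistortPoints(np.stack([u,v],1).astype(float)[:,None],f["camera_matrix"],np.array(f["distortion"]))[:,0]
    return (np.c_[n*d[:,None],d]-f["t"])@f["R"], np.stack([u,v],1)
def save(f,name,box=None,s=1):
    im=f["pixels"][...,::-1]
    if box: im=im[box[1]:box[3],box[0]:box[2]]
    cv2.imwrite("pics/"+name,cv2.resize(im,None,fx=s,fy=s,interpolation=cv2.INTER_CUBIC))
E
python3 - <<'E'
from h import *
a=grab_frame("scene");b=grab_frame("side")
save(a,"scene.png");save(b,"side.png")
s=bot.observe();print({k:np.round(s[k],3).tolist() for k in("clock","position","tool_rot","qpos","grip_width")})
for c,f in(("scene",a),("side",b)):
  print(c,"cam at",np.round(-f["R"].T@f["t"],2))
  for n in["brass_plate","steel_plate","alu_plate","rack","vise","cam_lever","lever_grip","lamp_arm","lamp_knob","spray_can","green_bottle"]:
    for r in regions_of(n,c)[:3]:
        if r["p"]<.2: continue
        P,_=pts(f,r["mask"])
        if len(P): print(n,round(r["p"],2),r["box"],len(P),np.round(np.median(P,0),3),np.round(np.percentile(P,2,axis=0),3),np.round(np.percentile(P,98,axis=0),3))
E
```

```text
{'clock': 0.1, 'position': [0.225, -0.583, 0.245], 'tool_rot': [-3.141, 0.0, 0.368], 'qpos': [1.133, 0.522, -0.036, 1.6, 0.021, 1.021, -0.113], 'grip_width': 0.085}
scene cam at [ 1.13 -0.3   0.79]
brass_plate 0.67 [326.6, 184.3, 385.4, 219.3] 288 [0.343 0.188 0.021] [0.296 0.162 0.009] [0.382 0.216 0.029]
brass_plate 0.62 [110.4, 216.3, 166.9, 273.0] 1771 [ 0.348 -0.343  0.077] [ 0.329 -0.381  0.007] [ 0.364 -0.303  0.13 ]
brass_plate 0.57 [113.4, 272.0, 148.2, 297.5] 585 [ 0.466 -0.38   0.083] [ 0.458 -0.408  0.056] [ 0.47  -0.352  0.103]
steel_plate 0.85 [120.1, 308.9, 167.0, 347.0] 962 [ 0.576 -0.373  0.072] [ 0.566 -0.401  0.03 ] [ 0.58  -0.344  0.102]
steel_plate 0.49 [112.8, 272.3, 146.0, 298.3] 570 [ 0.466 -0.381  0.083] [ 0.458 -0.408  0.055] [ 0.47  -0.354  0.103]
steel_plate 0.34 [319.9, 172.5, 427.5, 386.3] 6269 [ 0.758 -0.002  0.021] [ 0.584 -0.075  0.008] [0.829 0.205 0.254]
alu_plate 0.77 [118.3, 286.4, 155.0, 320.1] 750 [ 0.521 -0.378  0.081] [ 0.467 -0.406  0.049] [ 0.525 -0.348  0.103]
rack 0.91 [110.6, 279.5, 177.8, 367.6] 1880 [ 0.583 -0.369  0.031] [ 0.433 -0.425
[... 2458 characters left out ...]
.532 -0.054  0.111]
lever_grip 0.6 [360.9, 237.4, 399.1, 291.6] 652 [ 0.506 -0.086  0.065] [ 0.485 -0.166  0.   ] [ 0.545 -0.042  0.111]
lamp_arm 0.85 [226.0, 178.7, 274.6, 298.3] 2193 [0.601 0.182 0.234] [ 0.561 -0.011  0.212] [0.771 0.225 0.275]
lamp_knob 0.56 [229.1, 176.2, 280.4, 300.2] 2419 [0.605 0.178 0.232] [ 0.561 -0.014 -0.   ] [0.813 0.225 0.275]
spray_can 0.86 [178.0, 351.1, 214.7, 405.8] 1349 [0.59  0.354 0.093] [0.578 0.328 0.007] [0.614 0.375 0.151]
spray_can 0.49 [225.8, 173.7, 279.0, 297.0] 2369 [0.604 0.179 0.233] [ 0.561 -0.013  0.211] [0.769 0.225 0.275]
green_bottle 0.97 [334.4, 182.7, 355.0, 227.3] 683 [ 0.705 -0.207  0.061] [ 0.69  -0.278 -0.001] [ 0.74  -0.193  0.119]
```

View pics/scene.png

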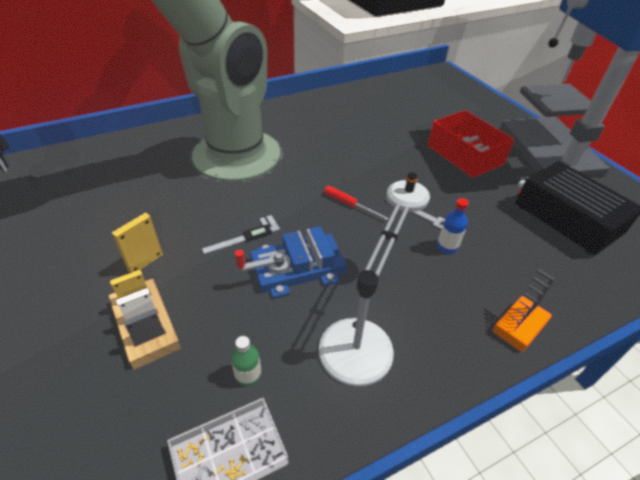

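View pics/side.png

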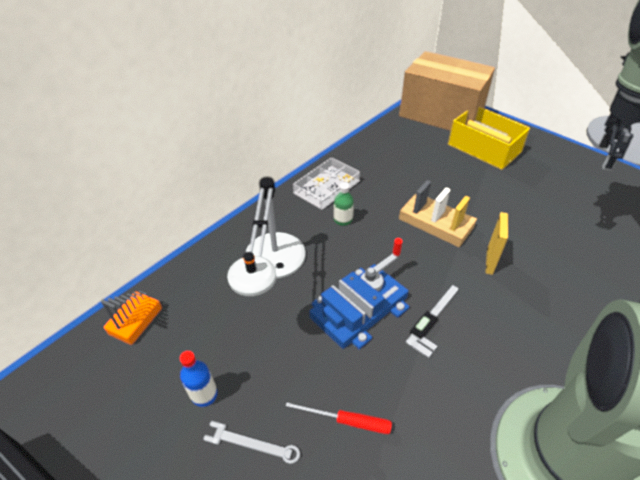

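Two brass candidates. A is at scene (138,245): it stands on the bench and is 130 mm tall. B is at scene (130,284): it stands in the rack with its top at about 0.103 m, which fits a 90 mm plate on the 10 mm slot floor. B fits the description, so I'll confirm it in a crop.

```bash
python3 - <<'E'
from h import *
a=grab_frame("scene");b=grab_frame("side")
A=cv2.resize(a["pixels"][200:380,100:300],None,fx=2.5,fy=2.5,interpolation=2)[:450]
B=cv2.resize(b["pixels"][170:350,300:520],None,fx=2.5,fy=2.5,interpolation=2)[:450]
cv2.imwrite("pics/crop1.png",cv2.resize(np.hstack([A,B])[...,::-1],(800,343)))
P=np.vstack([pts(f,np.ones((480,640),bool))[0] for f in(a,b)])
C=np.vstack([f["pixels"][f["depth"]>0] for f in(a,b)]).astype(int)
np.savez("pc.npz",P=P,C=C)
# rack top
def band(x0,x1,y0,y1,z0,z1): 
    m=(P[:,0]>x0)&(P[:,0]<x1)&(P[:,1]>y0)&(P[:,1]<y1)&(P[:,2]>z0)&(P[:,2]<z1); return P[m],C[m]
for n,args in{"racktop":(.38,.66,-.46,-.28,.026,.034),"tops":(.42,.62,-.43,-.3,.095,.106)}.items():
    Q,c=band(*args); r=cv2.minAreaRect(Q[:,:2].astype(np.float32)*1000); print(n,len(Q),r)
for x in (.46,.52,.572):
    Q,c=band(x-.02,x+.02,-.43,-.3,.045,.106)
    r=cv2.minAreaRect(Q[:,:2].astype(np.float32)*1000); print("plate",len(Q),r,np.round(Q.mean(0),3))
    Q,c=band(x-.02,x+.02,-.43,-.3,.097,.106)
    r=cv2.minAreaRect(Q[:,:2].astype(np.float32)*1000); print("  top",len(Q),r,np.round(Q.mean(0),3))
red=(C[:,0]>2.2*C[:,1])&(C[:,0]>2.2*C[:,2])&(C[:,0]>90)
m=red&(P[:,0]>.4)&(P[:,0]<.6)&(P[:,1]>-.25)&(P[:,1]<0)&(P[:,2]>.06)&(P[:,2]<.12)
from scipy.optimize import least_squares
Q=P[m]; s=least_squares(lambda p:np.hypot(Q[:,0]-p[0],Q[:,1]-p[1])-.009,[.5,-.16],loss="soft_l1",f_scale=.002).x; print("handle",len(Q),s,np.median(Q,0))
Q,c=band(.4,.62,-.09,.15,.064,.072); print("jawtops",len(Q),cv2.minAreaRect(Q[:,:2].astype(np.float32)*1000))
Q,c=band(.4,.7,0,.3,.240,.28); s=least_squares(lambda p:np.hypot(Q[:,0]-p[0],Q[:,1]-p[1])-.01,Q.mean(0)[:2],loss="soft_l1",f_scale=.002).x; print("knob",len(Q),s)
Q,c=band(.4,.7,.05,.3,.205,.238); print("headdisc",len(Q))
Q,c=band(.65,.95,-.2,.15,.005,.03); print("foot",len(Q),cv2.minEnclosingCircle(Q[:,:2].astype(np.float32)))
E
```

```text
racktop 2735 ((515.8853149414062, -374.7696228027344), (184.20382690429688, 100.9019775390625), 4.733184337615967)
tops 899 ((516.0076293945312, -375.0948486328125), (125.38565826416016, 64.16496276855469), 3.4776508808135986)
plate 892 ((461.9464416503906, -378.52691650390625), (16.369295120239258, 64.49116516113281), 4.747832775115967) [ 0.464 -0.378  0.082]
  top 254 ((461.3335876464844, -378.3089599609375), (14.774150848388672, 63.944114685058594), 5.5232439041137695) [ 0.462 -0.381  0.1  ]
plate 974 ((516.367431640625, -375.11968994140625), (15.674217224121094, 64.08120727539062), 3.589385509490967) [ 0.519 -0.375  0.08 ]
  top 268 ((516.369140625, -375.2406921386719), (15.088374137878418, 63.77635192871094), 2.8958113193511963) [ 0.517 -0.376  0.1  ]
plate 1040 ((571.2284545898438, -371.4381103515625), (15.65692138671875, 63.39804458618164), 3.8839712142944336) [ 0.573 -0.371  0.079]
  top 280 ((571.2213134765625, -372.9904479980469), (14.861793518066406, 60.281494140625), 3.680178165435791) [ 0.572 -0.373  0.1  ]
handle 240 [ 0.50419625 -0.15445179] [ 0.50682465 -0.15202188  0.10072786]
jawtops 2639 ((503.7814025878906, -15.631881713867188), (146.1180419921875, 102.7347412109375), 81.65270233154297)
knob 420 [0.6019226  0.18546903]
headdisc 2954
foot 5139 ((0.815301775932312, -0.05282420665025711), 0.18577754497528076)
```

View pics/crop1.png

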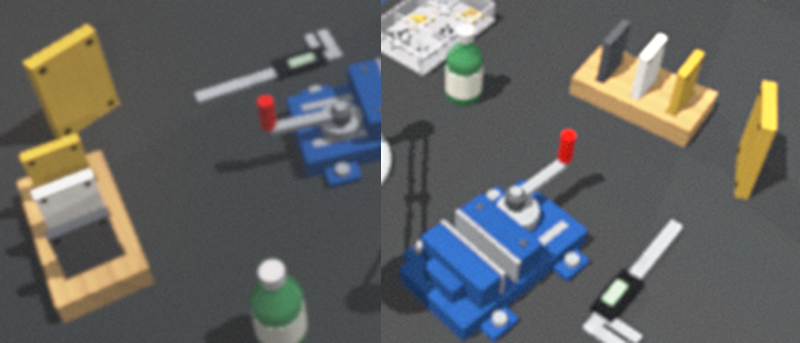

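The crop shows the smaller brass plate in the rack's end slot (left crop about 55,160), next to the white one. The larger brass plate stands free on the bench (70,80). Target is B. Moving above it now.

Call:
play_rows:
  plan:
    - [[0,0,0],[0,0,-0.942],0]
    - [[0,0,0],[0,0,-0.942],0]
    - [[0,0,0],[0,0,-0.942],0]
    - [[0,0,0],[0,0,-0.942],0]
    - [[0,0,0],[0,0,-0.942],0]
    - [[0,0,0],[0,0,-0.942],0]
    - [[0,0,0],[0,0,-0.942],0]
    - [[0,0,0],[0,0,-0.942],0]
    - [[0,0,0],[0,0,-0.942],0]
    - [[0.68,0.91,0.07],[0,0,0],0]
    - [[0.68,0.91,0.07],[0,0,0],0]
    - [[0.68,0.91,0.07],[0,0,0],0]
    - [[0.68,0.91,0.07],[0,0,0],0]
    - [[0.68,0.91,0.07],[0,0,0],0]
    - [[0.68,0.91,0.07],[0,0,0],0]
    - [[0.68,0.91,0.07],[0,0,0],0]
    - [[0.68,0.91,0.07],[0,0,0],0]
    - [[0.68,0.91,0.07],[0,0,0],0]
    - [[0.68,0.91,0.07],[0,0,0],0]
    - [[0.68,0.91,0.07],[0,0,0],0]
  newtons: 60

```text
clock: 3.8
position: [0.4622, -0.3789, 0.226]
tool_rot: [3.142, 0.0, 1.639]
force: [-0.2, -0.1, 1.1]
grip_width: 0.0426
finger_force: 0.0
```

```bash
cat >> h.py <<'E'
def plan(x,y,z,yaw,s=None):
    from scipy.spatial.transform import Rotation as R
    s=s or bot.observe(); T=R.from_euler("xyz",[np.pi,0,yaw]); C=R.from_euler("xyz",s["tool_rot"])
    rv=(C.inv()*T).as_rotvec()/.15; d=T.inv().apply(np.array([x,y,z])-s["position"])/.025
    print("turn",np.round(rv,2),"then shift",np.round(d,2))
E
python3 - <<'E'
from h import *
s=bot.observe();print({k:np.round(s[k],4).tolist() for k in("clock","position","tool_rot","qpos","grip_width","force")})
f=grab_frame("wrist");save(f,"wrist1.png")
print("cam",-f["R"].T@f["t"])
P,uv=pts(f,np.ones((480,640),bool)); C=f["pixels"][uv[:,1],uv[:,0]].astype(int)
for n,x in(("brass",.462),("alu",.517)):
  m=(abs(P[:,0]-x)<.02)&(abs(P[:,1]+.375)<.06)&(P[:,2]>.096)&(P[:,2]<.106)
  Q=P[m]; 
  if len(Q)>5: print(n,len(Q),cv2.minAreaRect((Q[:,:2]*1000).astype(np.float32)),Q.mean(0))
E
```

```text
{'clock': 3.8, 'position': [0.4622, -0.3789, 0.226], 'tool_rot': [3.1416, 0.0001, 1.6393], 'qpos': [0.8596, 0.5213, -0.3903, 1.6808, 0.2296, 0.9848, 0.4569], 'grip_width': 0.0426, 'force': [-0.2382, -0.1039, 1.1131]}
cam [ 0.4581206  -0.30972007  0.35495175]
brass 1222 ((461.765380859375, -381.92803955078125), (12.145514488220215, 60.16838073730469), 4.221375465393066) [ 0.46147027 -0.38056526  0.10016982]
alu 1313 ((516.5744018554688, -377.9946594238281), (12.568251609802246, 60.342281341552734), 3.71679949760437) [ 0.51609823 -0.37675774  0.09999935]
```

View pics/wrist1.png

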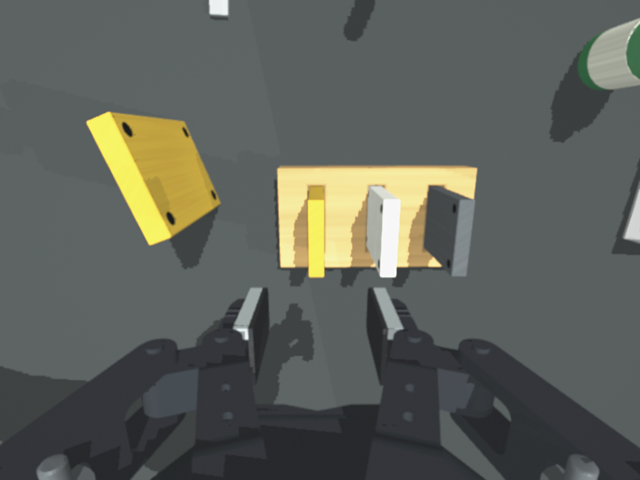

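Wrist picture: the brass plate's top edge is at (316,230), alone in the left slot, with white at (385,232). The wrist depth gives a 12 x 60 mm top at z = 0.100, as it must be.

Call:
play_rows:
  plan:
    - [[-0.1,-0.02,0],[0,0,0],0]
    - [[0,0,0.8],[0,0,0],0]
    - [[0,0,0.8],[0,0,0],0]
    - [[0,0,0.8],[0,0,0],0]
    - [[0,0,0.8],[0,0,0],0]
    - [[0,0,0.8],[0,0,0],0]
    - [[0,0,0.8],[0,0,0],0]
    - [[0,0,0.7],[0,0,0],0]
    - [[0,0,0.54],[0,0,0],0]
    - [[0,0,0],[0,0,0],0.5]
    - [[0,0,0],[0,0,0],1]
    - [[0,0,0],[0,0,0],1]
    - [[0,0,0],[0,0,0],1]
    - [[0,0,0],[0,0,0],1]

```text
clock: 5.6
position: [0.4613, -0.3821, 0.0754]
tool_rot: [3.141, 0.0, 1.639]
force: [-1.2, 1.4, 2.5]
grip_width: 0.0114
finger_force: 59.7
```

Call:
play_rows:
  plan:
    - [[0,0,-0.4],[0,0,0],1]
    - [[0,0,-0.8],[0,0,0],1]
    - [[0,0,-0.8],[0,0,0],1]
    - [[0,0,-0.8],[0,0,0],1]
    - [[0,0,-0.8],[0,0,0],1]
    - [[0,0,-0.8],[0,0,0],1]
    - [[0,0,-0.8],[0,0,0],1]
    - [[0,0,-0.8],[0,0,0],1]
    - [[0,0,-0.4],[0,0,0],1]
    - [[0.9,0.2,0],[0,0,0],1]
    - [[0.9,0.2,0],[0,0,0],1]
    - [[0.9,0.2,0],[0,0,0],1]
    - [[0.9,0.2,0],[0,0,0],1]
    - [[0.9,0.2,0],[0,0,0],1]
    - [[0.9,0.2,0],[0,0,0],1]
    - [[0.9,0.2,0],[0,0,0],1]
    - [[0.9,0.2,0],[0,0,0],1]
    - [[0.9,0.2,0],[0,0,0],1]
    - [[0.9,0.2,0],[0,0,0],1]
    - [[0,0,0],[0,0,0],1]

```text
clock: 8.1
position: [0.4957, -0.1516, 0.2351]
tool_rot: [-3.141, -0.001, 1.643]
force: [0.1, -0.2, -6.2]
grip_width: 0.0114
finger_force: 58.9
```

```bash
python3 - <<'E'
from h import *
s=bot.observe();print({k:np.round(s[k],4).tolist() for k in("clock","position","tool_rot","qpos","grip_width","force")})
f=grab_frame("wrist");save(f,"wrist2.png")
P,uv=pts(f,np.ones((480,640),bool)); C=f["pixels"][uv[:,1],uv[:,0]].astype(int)
np.savez("w2.npz",P=P,uv=uv,C=C)
m=(P[:,2]>.064)&(P[:,2]<.072)&(P[:,0]>.4)&(P[:,0]<.62)&(P[:,1]>-.09)&(P[:,1]<.15); print(m.sum(),cv2.minAreaRect((P[m,:2]*1000).astype(np.float32)))
# top-down height map, 0.5 mm/px
h=np.zeros((600,500),np.float32)
i=((P[:,1]+.18)/.0005).astype(int);j=((P[:,0]-.39)/.0005).astype(int)
k=(i>=0)&(i<600)&(j>=0)&(j<500)&(P[:,2]<.13)
o=np.argsort(P[k,2]);h[i[k][o],j[k][o]]=P[k,2][o]
h=cv2.dilate(h,np.ones((3,3)))
im=cv2.applyColorMap((np.clip(h/.12,0,1)*255).astype(np.uint8),cv2.COLORMAP_JET)
cv2.imwrite("pics/top.png",np.hstack([im,]))
A=cv2.resize(f["pixels"][...,::-1],(400,300));B=cv2.resize(im,(400,480))
c=np.zeros((480,800,3),np.uint8);c[:300,:400]=A;c[:,400:]=B;cv2.imwrite("pics/w2.png",c)
E
```

```text
{'clock': 8.1, 'position': [0.4957, -0.1516, 0.2351], 'tool_rot': [-3.1415, -0.0008, 1.6428], 'qpos': [0.5417, 0.3959, -0.4663, 1.872, 0.2181, 0.924, 0.0462], 'grip_width': 0.0114, 'force': [0.1368, -0.1763, -6.1794]}
9445 ((501.791015625, -30.075439453125), (116.344970703125, 100.50372314453125), 82.48625183105469)
```

View pics/w2.png

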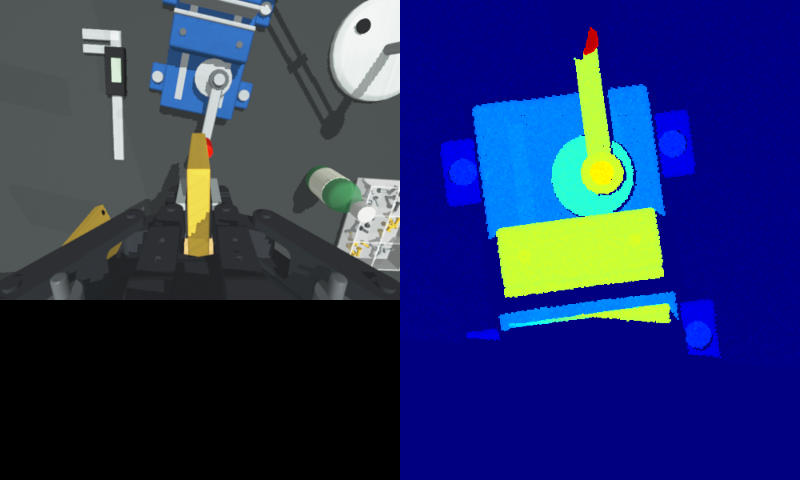

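The left picture shows the plate held and the vise ahead. The height map on the right shows the moving jaw as a clean rectangle at (580,253), the lever boss at (602,172) and the slot just below the jaw. Next I'll fit these.

```bash
python3 - <<'E'
from h import *
from scipy.optimize import least_squares
d=np.load("w2.npz");P=d["P"]
m=(P[:,2]>.064)&(P[:,2]<.072)&(P[:,0]>.44)&(P[:,0]<.57)&(P[:,1]>-.055)&(P[:,1]<.012)
im=np.zeros((400,800),np.uint8); i=((P[m,1]+.1)/.0005).astype(int);j=((P[m,0]-.3)/.0005).astype(int); im[i,j]=255
im=cv2.morphologyEx(im,cv2.MORPH_CLOSE,np.ones((5,5))); n,l,st,ce=cv2.connectedComponentsWithStats(im); print(st[1:],)
k=1+np.argmax(st[1:,4]); v,u=np.nonzero(l==k); Q=np.c_[u*.5+300,v*.5-100].astype(np.float32)
r=cv2.minAreaRect(Q);print("jaw",r); 
a=r[2]; w,h=r[1]
if w<h: a-=90
a=np.deg2rad(a); 
if a>.8:a-=np.pi/2
xa=np.array([np.cos(a),np.sin(a)]);ya=np.array([-xa[1],xa[0]]);c=np.array(r[0])/1000
print("yaw",a)
q=(P[m,:2]-c)@ya; print("near/far edges",np.percentile(q,[.5,99.5]))
half=min(w,h)/2000; org=c+ya*(half+.009); print("origin via jaw",org)
b=(P[:,2]>.073)&(P[:,2]<.078)&(P[:,0]>.48)&(P[:,0]<.56)&(P[:,1]>-.12)&(P[:,1]<-.045)
bc,br=cv2.minEnclosingCircle((P[b,:2]*1000).astype(np.float32));bc=np.array(bc)/1000;print("boss",b.sum(),bc,br,"origin via boss",bc-.02*xa+.078*ya,"boss in vise",[(bc-org)@xa,(bc-org)@ya])
g=np.load("pc.npz");G=g["P"]
rel=G[:,:2]-org; X=rel@xa;Y=rel@ya
for z0,z1,y0,y1,n in((.062,.074,.0,.03,"fixed"),(.062,.074,-.03,0,"moving")):
    t=(abs(X)<.045)&(G[:,2]>z0)&(G[:,2]<z1)&(Y>y0)&(Y<y1); print(n,t.sum(),np.percentile(Y[t],[1,5,50,95,99]))
rel=P[:,:2]-org; X=rel@xa;Y=rel@ya
t=(abs(X)<.045)&(P[:,2]>.064)&(P[:,2]<.072)&(Y>0)&(Y<.03);print("fixed wrist",t.sum(),np.percentile(Y[t],[1,5]))
t=(P[:,2]>.064)&(P[:,2]<.072)&(Y>-.06)&(Y<-.015);print("x ext",np.percentile(X[t],[.3,99.7]))
H=org+xa*.02-ya*.163;print("handle pred",H,"seen .504 -.154; pivot",org+xa*.02-ya*.078)
plan(*org,.235,np.pi+a)
# plate pose in hand
pl=(P[:,2]>.14)&(abs(P[:,0]-.4957)<.02)&(abs(P[:,1]+.1516)<.05); 
if pl.sum()>20: 
  Q=P[pl&(P[:,2]>.25)]; print("plate top z",len(Q), np.median(Q,0) if len(Q) else "", cv2.minAreaRect((Q[:,:2]*1000).astype(np.float32)) if len(Q)>5 else "")
E
```

```text
[[  301   101   208   110 16988]
 [  487   221    29     3    51]]
jaw ((502.32098388671875, -22.21879768371582), (43.40147399902344, 100.20401000976562), 82.38353729248047)
yaw -0.1329323516015777
near/far edges [-0.02096725  0.03421151]
origin via jaw [0.5063901  0.00821108]
boss 272 [ 0.51628418 -0.07194473] 7.046533584594727 origin via boss [0.50679884 0.00801794] boss in vise [np.float64(0.020430740039824168), np.float64(-0.07813726625977682)]
fixed 555 [0.01042863 0.01120211 0.02038396 0.02900187 0.02987023]
moving 676 [-0.02979731 -0.02872928 -0.01764893 -0.00687105 -0.00589599]
fixed wrist 592 [0.00869135 0.00894903]
x ext [-0.04920451  0.04967217]
handle pred [ 0.50460943 -0.15600167] seen .504 -.154; pivot [ 0.51587543 -0.07175159]
turn [-0.   -0.   -9.12] then shift [0.42 6.45 0.  ]
plate top z 30748 [ 0.49569787 -0.13705989  0.30103083] ((499.0377502441406, -145.94363403320312), (40.234004974365234, 51.96013641357422), 29.47184944152832)
```

Vise origin is (0.5066, 0.0081) with yaw -0.133. The jaw, boss and handle fits agree to within 1–2 mm.

Call:
play_rows:
  plan:
    - [[0,0,0],[0,0,-0.912],1]
    - [[0,0,0],[0,0,-0.912],1]
    - [[0,0,0],[0,0,-0.912],1]
    - [[0,0,0],[0,0,-0.912],1]
    - [[0,0,0],[0,0,-0.912],1]
    - [[0,0,0],[0,0,-0.912],1]
    - [[0,0,0],[0,0,-0.912],1]
    - [[0,0,0],[0,0,-0.912],1]
    - [[0,0,0],[0,0,-0.912],1]
    - [[0,0,0],[0,0,-0.912],1]
    - [[0.05,0.8,0],[0,0,0],1]
    - [[0.05,0.8,0],[0,0,0],1]
    - [[0.05,0.8,0],[0,0,0],1]
    - [[0.05,0.8,0],[0,0,0],1]
    - [[0.05,0.8,0],[0,0,0],1]
    - [[0.05,0.8,0],[0,0,0],1]
    - [[0.05,0.8,0],[0,0,0],1]
    - [[0.05,0.85,0],[0,0,0],1]
    - [[0,0,0],[0,0,0],1]
    - [[0,0,0],[0,0,0],1]

```text
clock: 10.65
position: [0.5071, 0.0062, 0.2349]
tool_rot: [-3.141, -0.0, 3.007]
force: [0.4, -0.2, -6.0]
grip_width: 0.0113
finger_force: 59.5
```

```bash
python3 - <<'E'
from h import *
plan(.5066,.0081,.0954,np.pi-.133); print(bot.observe()["qpos"])
E
```

```text
turn [-0.   -0.   -0.01] then shift [0.03 0.07 5.58]
[ 0.48474034  0.44711244 -0.80944686  1.8876055   0.38922003  0.97174307
  0.93553085]
```

Call:
play_rows:
  plan:
    - [[0.03,0.07,0],[0,0,0],1]
    - [[0,0,0.7],[0,0,0],1]
    - [[0,0,0.7],[0,0,0],1]
    - [[0,0,0.7],[0,0,0],1]
    - [[0,0,0.7],[0,0,0],1]
    - [[0,0,0.7],[0,0,0],1]
    - [[0,0,0.3],[0,0,0],1]
    - [[0,0,0],[0,0,0],1]
    - [[0,0,0],[0,0,0],1]

```text
clock: 11.78
position: [0.5071, 0.0089, 0.1405]
tool_rot: [3.141, 0.001, 3.007]
force: [0.5, -0.9, -6.4]
grip_width: 0.0115
finger_force: 59.3
```

```bash
python3 - <<'E'
from h import *
plan(.5066,.0081,.0954,np.pi-.133); print(bot.observe()["force"])
f=grab_frame("side");save(f,"side2.png",(290,190,430,330),4)
E
```

```text
turn [ 0.    0.01 -0.01] then shift [ 0.02 -0.04  1.81]
[ 0.5283931  -0.92534493 -6.43084149]
```

View pics/side2.png

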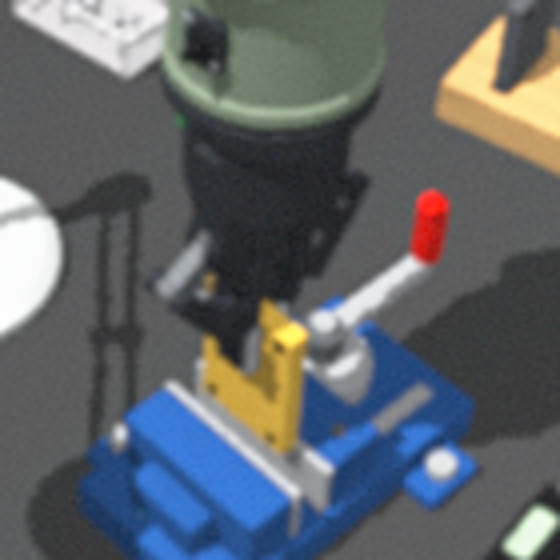

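The plate hangs over the slot, in line with the jaws and centred, at about (255,390). Lowering it in.

Call:
play_rows:
  plan:
    - [[0.02,-0.04,0.3],[0,0,0],1]
    - [[0,0,0.3],[0,0,0],1]
    - [[0,0,0.3],[0,0,0],1]
    - [[0,0,0.3],[0,0,0],1]
    - [[0,0,0.3],[0,0,0],1]
    - [[0,0,0.15],[0,0,0],1]
    - [[0,0,0.07],[0,0,0],1]
    - [[0,0,0],[0,0,0],1]

```text
clock: 12.82
position: [0.5062, 0.008, 0.0971]
tool_rot: [3.142, 0.0, 3.008]
force: [-0.1, 0.2, -6.6]
grip_width: 0.0113
finger_force: 59.5
```

Call:
play_rows:
  plan:
    - [[0,0,0.04],[0,0,0],1]
    - [[0,0,0.04],[0,0,0],1]
    - [[0,0,0],[0,0,0],1]

```text
clock: 13.2
position: [0.5063, 0.008, 0.0954]
tool_rot: [-3.141, 0.0, 3.007]
force: [-2.1, -1.1, 3.4]
grip_width: 0.0108
finger_force: 60.8
```

The plate is on the bed: contact flipped the force and the height matches. Releasing, rising and going over the lever handle.

Call:
play_rows:
  plan:
    - [[0,0,0],[0,0,0],0.6]
    - [[0,0,0],[0,0,0],0.3]
    - [[0,0,0],[0,0,0],0.3]
    - [[0,0,0],[0,0,0],0.3]
    - [[0,0,-0.5],[0,0,0],0.3]
    - [[0,0,-0.8],[0,0,0],0.3]
    - [[0,0,-0.9],[0,0,0],0.1]
    - [[0,0,-0.9],[0,0,0],0]
    - [[0,0,0],[0,0,0],0]

```text
clock: 14.32
position: [0.5069, 0.008, 0.1745]
tool_rot: [3.141, 0.003, 3.007]
force: [0.6, 0.3, -0.3]
grip_width: 0.0429
finger_force: 0.0
```

```bash
python3 - <<'E'
from h import *
plan(.5045,-.1555,.095,np.pi-.133); print(bot.observe()["force"])
f=grab_frame("scene"); o=np.array([.5066,.0081]);xa=np.array([np.cos(.133),-np.sin(.133)]);ya=np.array([-xa[1],xa[0]])
for c in("scene","side"):
  P,_=pts(grab_frame(c),np.ones((480,640),bool));X=(P[:,:2]-o)@xa;Y=(P[:,:2]-o)@ya
  m=(abs(X)<.05)&(abs(Y)<.02)&(P[:,2]>.08)&(P[:,2]<.126); t=m&(P[:,2]>.116)
  print(c,m.sum(),np.percentile(X[m],[2,98]),np.percentile(Y[m],[2,98]),np.percentile(P[m,2],[98]),cv2.minAreaRect((np.c_[X,Y][t]*1000).astype(np.float32)) if t.sum()>9 else "")
E
```

```text
turn [ 0.    0.02 -0.01] then shift [-0.77 -6.5   3.18]
[ 0.58210405  0.30724046 -0.27277244]
scene 266 [-0.02710699  0.03075767] [-0.00626913  0.00559249] [0.12292267] ((0.16450881958007812, -0.3107123374938965), (12.39474105834961, 63.438934326171875), 88.76930236816406)
side 385 [-0.03126415  0.02742225] [-0.00430321  0.00820399] [0.1210851] ((-2.2998218536376953, 1.4496803283691406), (59.22119903564453, 13.982871055603027), 1.3241373300552368)
```

Plate stands upright at the jaws' middle with its top at about 0.121. Now the lever handle.

Call:
play_rows:
  plan:
    - [[-0.09,-0.8,0],[0,0,0],0]
    - [[-0.09,-0.8,0],[0,0,0],0]
    - [[-0.09,-0.8,0],[0,0,0],0]
    - [[-0.1,-0.8,0],[0,0,0],0]
    - [[-0.1,-0.8,0],[0,0,0],0]
    - [[-0.1,-0.8,0],[0,0,0],0]
    - [[-0.1,-0.8,0],[0,0,0],0]
    - [[-0.1,-0.9,0],[0,0,0],0]
    - [[0,0,0.7],[0,0,0],0]
    - [[0,0,0.8],[0,0,0],0]
    - [[0,0,0.8],[0,0,0],0]
    - [[0,0,0.7],[0,0,0],0]
    - [[0,0,0.15],[0,0,0],0]
    - [[0,0,0],[0,0,0],0.5]
    - [[0,0,0],[0,0,0],1]
    - [[0,0,0],[0,0,0],1]
    - [[0,0,0],[0,0,0],1]
  newtons: 40

```text
clock: 16.6
position: [0.5039, -0.1548, 0.0943]
tool_rot: [3.141, 0.001, 3.008]
force: [1.5, 5.7, -3.8]
grip_width: 0.0168
finger_force: 39.1
```

Call:
play_rows:
  plan:
    - [[0.34,0.017,0],[0,0,0.667],1]
    - [[0.34,0.017,0],[0,0,0.667],1]
    - [[0.34,0.017,0],[0,0,0.667],1]
    - [[0.34,0.017,0],[0,0,0.667],1]
    - [[0.34,0.017,0],[0,0,0.667],1]
    - [[0.34,0.017,0],[0,0,0.667],1]
    - [[0.34,0.017,0],[0,0,0.667],1]
    - [[0.34,0.017,0],[0,0,0.667],1]
    - [[0.34,0.017,0],[0,0,0.667],1]
    - [[0.34,0.017,0],[0,0,0.667],1]

```text
clock: 17.85
position: [0.4387, -0.1067, 0.0944]
tool_rot: [3.139, 0.001, 2.004]
force: [8.2, 3.8, -11.3]
grip_width: 0.0166
finger_force: 39.4
```

```bash
cat >> h.py <<'E'
def lever():
    p=np.array([.5160,-.0718]); s=bot.observe(); e=np.array(s["position"][:2])-p
    a=np.arctan2(e[1],e[0])+.133; ang=(-np.pi/2-a)%(2*np.pi)
    print("lever",ang,"r",np.hypot(*e),"yaw turned",np.pi-.133-s["tool_rot"][2],s["force"],s["finger_force"])
    for t in(1.2,1.3,1.4,1.45):
        b=-np.pi/2-t-.133; q=p+.085*np.array([np.cos(b),np.sin(b)]); print(t,end=" "); plan(*q,.095,np.pi-.133-t)
E
python3 -c "
from h import *
lever()"
```

```text
lever 1.0141590703259222 r 0.08478238902919075 yaw turned 1.0042519486203223 [  8.18097425   3.8330859  -11.33935912] 39.36846077442169
1.2 turn [0.02 0.   1.3 ] then shift [ 0.63 -0.07 -0.02]
1.3 turn [0.02 0.   1.97] then shift [ 0.96 -0.15 -0.02]
1.4 turn [0.02 0.   2.64] then shift [ 1.28 -0.26 -0.02]
1.45 turn [0.02 0.   2.97] then shift [ 1.43 -0.33 -0.02]
```

Tracking well: lever at 1.01 rad with radius 0.0848. Finishing with a small overpush into the stop.

Call:
play_rows:
  plan:
    - [[0.34,0.017,0],[0,0,0.667],1]
    - [[0.34,0.017,0],[0,0,0.667],1]
    - [[0.34,0.017,0],[0,0,0.667],1]
    - [[0.34,0.017,0],[0,0,0.667],1]
    - [[0.1,0,0],[0,0,0],1]
    - [[0,0,0],[0,0,0],1]

```text
clock: 18.6
position: [0.4307, -0.073, 0.0944]
tool_rot: [3.14, 0.001, 1.606]
force: [5.6, -9.9, -10.1]
grip_width: 0.0167
finger_force: 39.4
```

```bash
python3 -c "
from h import *
lever()"
```

```text
lever 1.4235218750167435 r 0.08530351101669147 yaw turned 1.4028015717597708 [  5.61723267  -9.92404596 -10.12933744] 39.393149614334106
1.2 turn [ 0.01  0.01 -1.35] then shift [-0.76 -0.07 -0.03]
1.3 turn [ 0.01  0.01 -0.69] then shift [-0.42 -0.01 -0.03]
1.4 turn [ 0.01  0.01 -0.02] then shift [-0.08  0.01 -0.03]
1.45 turn [0.01 0.01 0.31] then shift [ 0.09  0.01 -0.03]
```

Call:
play_rows:
  plan:
    - [[0,0,0],[0,0,0],0.3]
    - [[0,0,0],[0,0,0],0]
    - [[0,0,0],[0,0,0],0]
    - [[0,0,-0.5],[0,0,0],0]
    - [[0,0,-0.9],[0,0,0],0]
    - [[0,0,-1],[0,0,0],0]
    - [[0,0,-1],[0,0,0],0]
    - [[0,0,-1],[0,0,0],0]
    - [[0,0,-1],[0,0,0],0]
    - [[0,0,-1],[0,0,0],0]
    - [[0,0,-1],[0,0,0],0]
    - [[0,0,-1],[0,0,0],0]
    - [[0,0,-0.2],[0,0,0],0]
    - [[0,0,0],[0,0,0],0]

```text
clock: 20.35
position: [0.4295, -0.0718, 0.3089]
tool_rot: [3.141, 0.0, 1.607]
force: [0.0, -0.1, -0.1]
grip_width: 0.0427
finger_force: 0.0
```

```bash
python3 - <<'E'
from h import *
from scipy.optimize import least_squares
s=bot.observe();print(s["clock"],s["position"],s["tool_rot"],s["force"],s["qpos"])
o=np.array([.5066,.0081]);xa=np.array([np.cos(.133),-np.sin(.133)]);ya=np.array([-xa[1],xa[0]])
S={}
def circ(Q,r,x0): return least_squares(lambda p:np.hypot(Q[:,0]-p[0],Q[:,1]-p[1])-r,x0,loss="soft_l1",f_scale=.001).x
for c in("scene","side"):
  f=grab_frame(c);P,uv=pts(f,np.ones((480,640),bool));S[c]=P
  X=(P[:,:2]-o)@xa;Y=(P[:,:2]-o)@ya
  C=f["pixels"][uv[:,1],uv[:,0]].astype(int); red=(C[:,0]>2.2*C[:,1])&(C[:,0]>2.2*C[:,2])&(C[:,0]>90)
  m=red&(abs(X+.045)<.06)&(abs(Y+.1)<.09)&(P[:,2]>.07)&(P[:,2]<.12)
  if m.sum()>9: h=circ(np.c_[X,Y][m],.009,[-.06,-.09]);print(c,"handle in vise",h,"angle",(-np.pi/2-np.arctan2(h[1]+.078,h[0]-.02))%6.283)
  m=(abs(X)<.05)&(abs(Y)<.03)&(P[:,2]>.08)&(P[:,2]<.126);t=m&(P[:,2]>.116)
  print(c,"plate",np.percentile(X[m],[2,98]),np.percentile(Y[m],[2,98]),np.percentile(P[m,2],98),cv2.minAreaRect((np.c_[X,Y][t]*1000).astype(np.float32)))
  k=(abs(P[:,0]-.602)<.04)&(abs(P[:,1]-.185)<.04)
  Q=P[k&(P[:,2]>.242)&(P[:,2]<.278)];print("knob",len(Q),circ(Q,.01,[.602,.185]),"top",np.percentile(Q[:,2],98))
  Q=P[k&(P[:,2]>.272)];print("knobtop mean",len(Q),Q.mean(0) if len(Q) else "")
  k=(abs(P[:,0]-.602)<.07)&(abs(P[:,1]-.185)<.07)
  Q=P[k&(P[:,2]>.230)&(P[:,2]<.240)];q=circ(Q,.043,[.602,.185]);print("head rect",len(Q),cv2.minEnclosingCircle((Q[np.hypot(Q[:,0]-.602,Q[:,1]-.185)<.05][:,:2]*1000).astype(np.float32)))
Q=np.vstack(list(S.values())); k=(np.hypot(Q[:,0]-.78,Q[:,1]-.0)<.14)&(Q[:,2]>.006)&(Q[:,2]<.03);Q=Q[k]
print("foot",len(Q),np.median(Q,0),cv2.minEnclosingCircle((Q[:,:2]*1000).astype(np.float32)))
Q=np.vstack(list(S.values()));k=(np.hypot(Q[:,0]-.78,Q[:,1]-.0)<.05)&(Q[:,2]>.06)&(Q[:,2]<.20);print("post",k.sum(),circ(Q[k],.009,[.78,0]),Q[k].mean(0))
E
```

```text
20.35 [ 0.42953955 -0.07183455  0.30893556] [3.14130946e+00 7.07145778e-05 1.60682256e+00] [ 0.03155529 -0.12965011 -0.06657144] [ 0.38324229  0.15892207 -0.39792548  1.97065283  0.07187949  1.0251124
 -0.01148194]
scene handle in vise [-0.06235667 -0.0982058 ] angle 1.330203608100216
scene plate [-0.0272002   0.03008113] [-0.00172359  0.01009006] 0.12240949073615957 ((-1.1396255493164062, 4.393672943115234), (63.82606506347656, 12.850167274475098), 0.9697251915931702)
knob 183 [0.60141122 0.18529143] top 0.27713587846660526
knobtop mean 57 [0.60361366 0.18329749 0.27556171]
head rect 712 ((603.9876708984375, 182.64256286621094), 41.99357986450195)
side handle in vise [-0.06231281 -0.0980923 ] angle 1.331381154216356
side plate [-0.03093613  0.02661701] [0.00022899 0.01256332] 0.12056622417020124 ((-1.0177345275878906, 6.321046829223633), (12.900259971618652, 60.74766159057617), 88.86876678466797)
knob 218 [0.60222634 0.18568831] top 0.2760214035575739
knobtop mean 84 [0.60043456 0.1869786  0.27466119]
head rect 1011 ((599.33056640625, 186.04214477539062), 41.35145950317383)
foot 5043 [ 0.76512717 -0.01538381  0.01777885] ((760.927490234375, -6.802757740020752), 76.20451354980469)
post 635 [ 0.76079444 -0.00686119] [ 0.76220177 -0.0080792   0.1289538 ]
```

The plate is clamped and upright, pushed towards the fixed jaw. But the cameras put the lever at about 1.33 rad, so the handle probably slipped in the pads. I'll re-pinch across the pull direction and push it firmly to the stop.

Call:
play_rows:
  plan:
    - [[0,0,0],[0,0,-0.935],0]
    - [[0,0,0],[0,0,-0.935],0]
    - [[0,0,0],[0,0,-0.935],0]
    - [[0,0,0],[0,0,-0.935],0]
    - [[0,0,0],[0,0,-0.935],0]
    - [[0,0,0],[0,0,-0.935],0]
    - [[0,0,0],[0,0,-0.935],0]
    - [[0,0,0],[0,0,-0.935],0]
    - [[0,0,0],[0,0,-0.935],0]
    - [[0,0,0],[0,0,-0.935],0]
    - [[-0.13,-0.31,0.5],[0,0,0],0]
    - [[0,0,1],[0,0,0],0]
    - [[0,0,1],[0,0,0],0]
    - [[0,0,1],[0,0,0],0]
    - [[0,0,1],[0,0,0],0]
    - [[0,0,1],[0,0,0],0]
    - [[0,0,1],[0,0,0],0]
    - [[0,0,0],[0,0,0],0]

```text
clock: 22.7
position: [0.4306, -0.0799, 0.1444]
tool_rot: [3.141, -0.004, 3.007]
force: [-0.2, -0.6, 0.6]
grip_width: 0.0426
finger_force: 0.0
```

```bash
python3 - <<'E'
from h import *
plan(.4318,-.0805,.095,np.pi-.133)
f=grab_frame("wrist");P,uv=pts(f,np.ones((480,640),bool));C=f["pixels"][uv[:,1],uv[:,0]].astype(int)
red=(C[:,0]>2.2*C[:,1])&(C[:,0]>2.2*C[:,2])&(C[:,0]>60)&(P[:,2]>.07)&(P[:,2]<.12)&(np.hypot(P[:,0]-.43,P[:,1]+.08)<.05)
Q=P[red]; print(len(Q))
t=Q[Q[:,2]>.109]; print("top",len(t),t.mean(0) if len(t) else "", cv2.minEnclosingCircle((t[:,:2]*1000).astype(np.float32)) if len(t)>3 else "")
E
```

```text
turn [ 0.   -0.03 -0.01] then shift [-0.05 -0.02  1.97]
1504
top 874 [ 0.43059295 -0.08255327  0.11179109] ((431.1363830566406, -82.60414123535156), 8.702404975891113)
```

The wrist view confirms the lever is at about 1.31 rad, handle (0.431, -0.0826). Pinching and pushing to the stop.

Call:
play_rows:
  plan:
    - [[-0.03,-0.1,0.6],[0,0,0],0]
    - [[0,0,0.7],[0,0,0],0]
    - [[0,0,0.6],[0,0,0],0]
    - [[0,0,0],[0,0,0],0.5]
    - [[0,0,0],[0,0,0],1]
    - [[0,0,0],[0,0,0],1]
    - [[0,0,0],[0,0,0],1]
    - [[0.0,0.15,0],[0,0,0],1]
    - [[0,0.15,0],[0,0,0],1]
    - [[0,0.1,0],[0,0,0],1]
    - [[0,0,0],[0,0,0],1]

```text
clock: 24.12
position: [0.4312, -0.0746, 0.0988]
tool_rot: [-3.138, -0.004, 3.007]
force: [-14.0, -11.9, 6.0]
grip_width: 0.0164
finger_force: 41.4
```

Call:
play_rows:
  plan:
    - [[0,0.1,0],[0,0,0],1]
    - [[0,0,0],[0,0,0],1]

```text
clock: 24.38
position: [0.431, -0.0733, 0.0987]
tool_rot: [-3.136, -0.005, 3.006]
force: [-16.8, -21.1, 10.1]
grip_width: 0.0164
finger_force: 42.0
```

Call:
play_rows:
  plan:
    - [[0,0,0],[0,0,0],0.3]
    - [[0,0,0],[0,0,0],0]
    - [[0,0,0],[0,0,0],0]
    - [[0,0,-0.5],[0,0,0],0]
    - [[0,0,-1],[0,0,0],0]
    - [[0,0,-1],[0,0,0],0]
    - [[0,0,-1],[0,0,0],0]
    - [[0,0,-1],[0,0,0],0]
    - [[0,0,-1],[0,0,0],0]
    - [[0,0,-1],[0,0,0],0]
    - [[0,0,-1],[0,0,0],0]
    - [[0,0,-1],[0,0,0],0]
    - [[0,0,0],[0,0,0],0]

```text
clock: 26.0
position: [0.4345, -0.0699, 0.3134]
tool_rot: [-3.141, 0.003, 3.01]
force: [-0.2, 0.4, -0.4]
grip_width: 0.0429
finger_force: 0.0
```

```bash
python3 - <<'E'
from h import *
f=grab_frame("wrist");P,uv=pts(f,np.ones((480,640),bool));C=f["pixels"][uv[:,1],uv[:,0]].astype(int)
t=P[(C[:,0]>2.2*C[:,1])&(C[:,0]>2.2*C[:,2])&(C[:,0]>60)&(P[:,2]>.109)&(P[:,2]<.12)&(np.hypot(P[:,0]-.43,P[:,1]+.08)<.05)]
if len(t)>3:
  c,_=cv2.minEnclosingCircle((t[:,:2]*1000).astype(np.float32));e=np.array(c)/1000-[.516,-.0718];print(len(t),c,"lever",(-np.pi/2-np.arctan2(e[1],e[0])-.133)%6.283)
t=P[(P[:,2]>.116)&(P[:,2]<.124)&(np.hypot(P[:,0]-.506,P[:,1]-.01)<.05)]
if len(t)>9: print("plate top",len(t),cv2.minAreaRect((t[:,:2]*1000).astype(np.float32)),np.median(t[:,2]))
plan(.602,.185,.262,np.pi-.133)
E
```

```text
249 (430.74749755859375, -81.55374145507812) lever 1.3238816073607422
plate top 756 ((505.7159423828125, 11.415939331054688), (12.400646209716797, 59.69961929321289), 82.29475402832031) 0.11997162639659138
turn [-0.    0.01  0.01] then shift [-5.3  11.    2.01]
```

Call:
play_rows:
  plan:
    - [[-0.9,0.12,0],[0,0,0],0]
    - [[-0.9,0.12,0],[0,0,0],0]
    - [[-0.9,0.12,0],[0,0,0],0]
    - [[-0.9,0.12,0],[0,0,0],0]
    - [[-0.9,0.12,0],[0,0,0],0]
    - [[-0.9,0.12,0],[0,0,0],0]
    - [[0,0,0],[0,0,0],0]
    - [[0,0,0],[0,0,0],0]

```text
clock: 27.05
position: [0.5695, -0.07, 0.3108]
tool_rot: [3.141, -0.001, 3.01]
force: [-0.2, 0.6, -0.1]
grip_width: 0.0427
finger_force: 0.0
```

```bash
cat >> h.py <<'E'
def lever_cam(name=None):
    f=grab_frame("wrist");P,uv=pts(f,np.ones((480,640),bool));C=f["pixels"][uv[:,1],uv[:,0]].astype(int)
    if name: save(f,name)
    def mid(m):
        q=(P[m,:2]*1000).astype(np.float32); r=cv2.minAreaRect(q); c,rad=cv2.minEnclosingCircle(q); return m.sum(),np.array(r[0])/1000,r[1],np.array(c)/1000,rad
    h=mid((C[:,0]>2*C[:,1])&(C[:,0]>2*C[:,2])&(C[:,0]>60)&(P[:,2]>.1095)&(P[:,2]<.115)&(np.hypot(P[:,0]-.43,P[:,1]+.08)<.03))
    b=mid((P[:,2]>.0735)&(P[:,2]<.078)&(np.hypot(P[:,0]-.516,P[:,1]+.072)<.02))
    t=mid((P[:,2]>.117)&(P[:,2]<.123)&(np.hypot(P[:,0]-.506,P[:,1]-.01)<.04))
    j=(P[:,2]>.065)&(P[:,2]<.071)&(abs((P[:,0]-.5)+.1326/.9912*0)<.07)&(P[:,1]>-.05)&(P[:,1]<-.02)
    # bar direction: bar top z 0.067 between boss and handle
    bar=(P[:,2]>.064)&(P[:,2]<.070)&(P[:,0]>.445)&(P[:,0]<.495)&(P[:,1]>-.095)&(P[:,1]<-.06)
    v=cv2.fitLine(P[bar,:2].astype(np.float32),cv2.DIST_HUBER,0,.001,.001).ravel() if bar.sum()>20 else None
    for n,x in(("handle",h),("boss",b),("plate",t)): print(n,x)
    for c,p in((h[1],b[1]),(h[3],b[3])):
        e=c-p; print("lever",(-np.pi/2-np.arctan2(e[1],e[0])-.133)%6.283,np.hypot(*e))
    if v is not None: a=np.arctan(v[1]/v[0]); print("bar",bar.sum(),v,"angle",np.pi/2-a-.133)
E
python3 -c "
from h import *
lever_cam('w3.png')"
```

```text
handle (np.int64(376), array([ 0.43195685, -0.08136299]), (17.103458404541016, 17.50530242919922), array([ 0.4318858 , -0.08126695]), 9.079631805419922)
boss (np.int64(156), array([ 0.51662408, -0.07203487]), (13.247198104858398, 13.342754364013672), array([ 0.51662347, -0.07190697]), 6.9779229164123535)
plate (np.int64(1026), array([0.50653555, 0.01136686]), (12.712089538574219, 60.27615737915039), array([0.50650952, 0.01105895]), 30.491107940673828)
lever 1.328064919622002 0.08517954463049333
lever 1.3277840174922697 0.08525304717282185
bar 759 [ 0.9924669   0.12251296  0.46961948 -0.07695134] angle 1.3149748
```

View pics/w3.png

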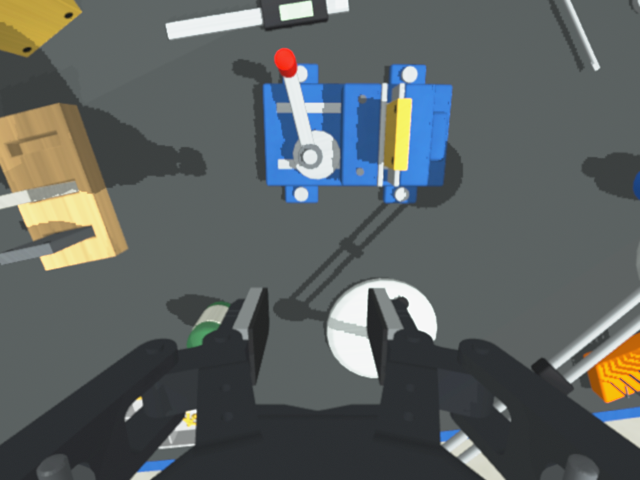

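The wrist picture shows the lever swung round (handle 285,60; boss 310,157) and the plate nipped against the fixed jaw (400,135). I'll check for bias by comparing the camera angle now with the known zero at the start.

```bash
python3 - <<'E'
from h import *
from scipy.optimize import least_squares
o=np.array([.5066,.0081]);xa=np.array([np.cos(.133),-np.sin(.133)]);ya=np.array([-xa[1],xa[0]])
def m(P,C,g):
  X=(P[:,:2]-o)@xa;Y=(P[:,:2]-o)@ya
  k=(C[:,0]>2.2*C[:,1])&(C[:,0]>2.2*C[:,2])&(C[:,0]>90)&(np.hypot(X-g[0],Y-g[1])<.03)&(P[:,2]>.07)&(P[:,2]<.12)
  Q=np.c_[X,Y][k]
  h=least_squares(lambda p:np.hypot(Q[:,0]-p[0],Q[:,1]-p[1])-.009,g,loss="soft_l1",f_scale=.001).x
  return k.sum(),h,(-np.pi/2-np.arctan2(h[1]+.078,h[0]-.02)+.5)%6.283-.5
d=np.load("pc.npz");n=0
for c in("scene","side"):
  f=grab_frame(c);P,uv=pts(f,np.ones((480,640),bool));C=f["pixels"][uv[:,1],uv[:,0]].astype(int)
  print(c,"now",m(P,C,[-.063,-.096]))
  # split start cloud by camera order: first ~half scene
P,C=d["P"],d["C"];N=len(P)//2
print("start",m(P[:N],C[:N],[.02,-.163]),m(P[N:],C[N:],[.02,-.163]))
plan(.602,.1855,.262,np.pi-.133)
E
```

```text
scene now (np.int64(100), array([-0.06319464, -0.09633565]), np.float64(1.3538696220265876))
side now (np.int64(130), array([-0.06279147, -0.09686041]), np.float64(1.3468125132190951))
start (np.int64(118), array([ 0.01905333, -0.16098654]), np.float64(0.011407074869082656)) (np.int64(121), array([ 0.01961617, -0.16146591]), np.float64(0.0045986060957867725))
turn [-0. -0.  0.] then shift [ 0.07 10.31  1.98]
```

The cameras read about 1.35 now against 1.33 before, so the second push gained a little. I'll do one more, firmer push for margin.

Call:
play_rows:
  plan:
    - [[0.9,-0.19,0],[0,0,0],0]
    - [[0.9,-0.19,0],[0,0,0],0]
    - [[0.9,-0.19,0],[0,0,0],0]
    - [[0.9,-0.19,0],[0,0,0],0]
    - [[0.9,-0.19,0],[0,0,0],0]
    - [[0.92,-0.18,0.3],[0,0,0],0]
    - [[0,0,0.9],[0,0,0],0]
    - [[0,0,1],[0,0,0],0]
    - [[0,0,1],[0,0,0],0]
    - [[0,0,1],[0,0,0],0]
    - [[0,0,1],[0,0,0],0]
    - [[0,0,1],[0,0,0],0]
    - [[0,0,1],[0,0,0],0]
    - [[0,0,0.9],[0,0,0],0]
    - [[0,0,0.5],[0,0,0],0]
    - [[0,0,0],[0,0,0],0.5]
    - [[0,0,0],[0,0,0],1]
    - [[0,0,0],[0,0,0],1]
    - [[0,0,0],[0,0,0],1]
  newtons: 80

```text
clock: 29.58
position: [0.4323, -0.0804, 0.0969]
tool_rot: [-3.141, 0.001, 3.009]
force: [-2.8, 2.2, 8.7]
grip_width: 0.0158
finger_force: 78.6
```

Call:
play_rows:
  plan:
    - [[0,0.15,0],[0,0,0],1]
    - [[0,0.15,0],[0,0,0],1]
    - [[0,0.15,0],[0,0,0],1]
    - [[0,0.1,0],[0,0,0],1]
    - [[0,0,0],[0,0,0],1]
    - [[0,0,0],[0,0,0],1]

```text
clock: 30.32
position: [0.431, -0.073, 0.0967]
tool_rot: [-3.133, -0.005, 3.004]
force: [-16.4, -44.4, 23.2]
grip_width: 0.0157
finger_force: 81.8
```

That is 44 N against a hard stop. Releasing and rising.

Call:
play_rows:
  plan:
    - [[0,0,0],[0,0,0],0.3]
    - [[0,0,0],[0,0,0],0]
    - [[0,0,0],[0,0,0],0]
    - [[0,0,-0.5],[0,0,0],0]
    - [[0,0,-1],[0,0,0],0]
    - [[0,0,-1],[0,0,0],0]
    - [[0,0,-1],[0,0,0],0]
    - [[0,0,-1],[0,0,0],0]
    - [[0,0,-1],[0,0,0],0]
    - [[0,0,-1],[0,0,0],0]
    - [[0,0,-1],[0,0,0],0]
    - [[0,0,-1],[0,0,0],0]
    - [[-0.9,0.12,0],[0,0,0],0]
    - [[-0.9,0.12,0],[0,0,0],0]
    - [[-0.9,0.12,0],[0,0,0],0]
    - [[-0.9,0.12,0],[0,0,0],0]
    - [[-0.9,0.12,0],[0,0,0],0]
    - [[-0.9,0.12,0],[0,0,0],0]
    - [[0,0,0],[0,0,0],0]
  newtons: 40

```text
clock: 32.7
position: [0.5709, -0.0657, 0.3094]
tool_rot: [3.14, 0.001, 3.011]
force: [-0.6, 1.3, -0.5]
grip_width: 0.0425
finger_force: 0.0
```

```bash
python3 -c "
from h import *
lever_cam()
plan(.602,.1855,.262,np.pi-.133);print(bot.observe()['qpos'])"
```

```text
handle (np.int64(374), array([ 0.43202264, -0.08152862]), (16.932741165161133, 17.0293025970459), array([ 0.43202182, -0.08134794]), 8.889902114868164)
boss (np.int64(155), array([ 0.51636816, -0.0721864 ]), (12.952460289001465, 12.672672271728516), array([ 0.51649255, -0.07175213]), 6.939620494842529)
plate (np.int64(1032), array([0.50695789, 0.01137752]), (12.572479248046875, 59.77570343017578), array([0.50687415, 0.01128153]), 30.17244529724121)
lever 1.3274846986045268 0.0848613207317852
lever 1.3246820098320535 0.08501402478681538
bar 768 [ 0.99219084  0.12472926  0.47332367 -0.07640511] angle 1.3127414
turn [0.01 0.   0.01] then shift [ 0.07 10.14  1.89]
[ 0.41431283  0.42244236 -0.55805226  1.63899546  0.23914914  1.14877043
  1.23681017]
```

The lever is unchanged at about 1.325–1.35. It springs back to where the nipped plate holds it, which is over 1.3. On to the lamp knob.

Call:
play_rows:
  plan:
    - [[0.01,0.92,0],[0,0,0],0]
    - [[0.01,0.92,0],[0,0,0],0]
    - [[0.01,0.92,0],[0,0,0],0]
    - [[0.01,0.92,0],[0,0,0],0]
    - [[0.01,0.92,0],[0,0,0],0]
    - [[0.01,0.92,0],[0,0,0],0]
    - [[0.01,0.92,0],[0,0,0],0]
    - [[0,0.92,0],[0,0,0],0]
    - [[0,0.92,0],[0,0,0],0]
    - [[0,0.92,0],[0,0,0],0]
    - [[0,0.92,0],[0,0,0],0]
    - [[0,0,0],[0,0,0],0]
    - [[0,0,0.6],[0,0,0],0]
    - [[0,0,0.7],[0,0,0],0]
    - [[0,0,0.6],[0,0,0],0.0]
    - [[0,0,0],[0,0,0],0.5]
    - [[0,0,0],[0,0,0],1]
    - [[0,0,0],[0,0,0],1]
    - [[0,0,0],[0,0,0],1]

```text
clock: 35.12
position: [0.6015, 0.1842, 0.2608]
tool_rot: [-3.141, -0.001, 3.009]
force: [-0.4, -0.1, -17.0]
grip_width: 0.019
finger_force: 39.7
```

```bash
python3 - <<'E'
from h import *
s=bot.observe();p=np.array(s["position"][:2]);c=np.array([.7608,-.0068]);y=s["tool_rot"][2]
e=p-c;a0=np.arctan2(e[1],e[0]);g=np.array([.5068,.0113])-c;a1=np.arctan2(g[1],g[0]);print(np.hypot(*e),np.hypot(*g),a0,a1,s["qpos"])
T=np.array([[np.cos(y),np.sin(y)],[np.sin(y),-np.cos(y)]])
A=np.linspace(a0,a1,17);W=c+np.hypot(*e)*np.c_[np.cos(A),np.sin(A)]
print(np.round(np.diff(W,axis=0)@T.T/.025,2).tolist())
E
```

```text
0.24875534028004528 0.2546440849499552 2.2659266715381556 3.0704530632328524 [-0.01362019  0.56659511 -0.57618832  1.54910762  0.3297367   1.1255184
  0.77675824]
[[0.33, -0.38], [0.31, -0.39], [0.29, -0.41], [0.27, -0.42], [0.25, -0.43], [0.23, -0.45], [0.2, -0.46], [0.18, -0.47], [0.16, -0.48], [0.13, -0.48], [0.11, -0.49], [0.08, -0.49], [0.06, -0.5], [0.03, -0.5], [0.01, -0.5], [-0.02, -0.5]]
```

Call:
play_rows:
  plan:
    - [[0.33,-0.38,0],[0,0,0],1]
    - [[0.31,-0.39,0],[0,0,0],1]
    - [[0.29,-0.41,0],[0,0,0],1]
    - [[0.27,-0.42,0],[0,0,0],1]
    - [[0.25,-0.43,0],[0,0,0],1]
    - [[0.23,-0.45,0],[0,0,0],1]
    - [[0.2,-0.46,0],[0,0,0],1]
    - [[0.18,-0.47,0],[0,0,0],1]
    - [[0.16,-0.48,0],[0,0,0],1]
    - [[0.13,-0.48,0],[0,0,0],1]
    - [[0.11,-0.49,0],[0,0,0],1]
    - [[0.08,-0.49,0],[0,0,0],1]
    - [[0.06,-0.5,0],[0,0,0],1]
    - [[0.03,-0.5,0],[0,0,0],1]
    - [[0.01,-0.5,0],[0,0,0],1]
    - [[-0.02,-0.4,0],[0,0,0],1]
    - [[0,0,0],[0,0,0],1]
    - [[0,0,0],[0,0,0],1]

```text
clock: 37.38
position: [0.5136, 0.0132, 0.2619]
tool_rot: [3.142, 0.002, 3.009]
force: [0.6, -2.5, 5.1]
grip_width: 0.0183
finger_force: 41.7
```

Within 8 mm of the plate's middle. Releasing, rising, then a final check.

Call:
play_rows:
  plan:
    - [[0,0,0],[0,0,0],0.5]
    - [[0,0,0],[0,0,0],0.2]
    - [[0,0,0],[0,0,0],0]
    - [[0,0,0],[0,0,0],0]
    - [[0,0,-0.5],[0,0,0],0]
    - [[0,0,-0.8],[0,0,0],0]
    - [[0,0,-1],[0,0,0],0]
    - [[0,0,-1],[0,0,0],0]
    - [[0,0,0],[0,0,0],0]
    - [[0,0,0],[0,0,0],0]

```text
clock: 38.62
position: [0.5128, 0.0133, 0.3438]
tool_rot: [-3.141, -0.0, 3.009]
force: [0.3, -0.1, 0.5]
grip_width: 0.0426
finger_force: 0.0
```

```bash
python3 - <<'E'
from h import *
s=bot.observe();print(s["clock"],s["position"],s["force"])
S=[]
for c in("scene","side"):
  f=grab_frame(c);P,uv=pts(f,np.ones((480,640),bool))
  if c=="side": save(f,"final.png")
  k=P[(np.hypot(P[:,0]-.51,P[:,1]-.012)<.07)&(P[:,2]>.206)&(P[:,2]<.24)]
  if len(k)>9: print(c,"head",len(k),cv2.minEnclosingCircle((k[:,:2]*1000).astype(np.float32)))
  k=P[(np.hypot(P[:,0]-.507,P[:,1]-.011)<.04)&(P[:,2]>.08)&(P[:,2]<.125)]
  if len(k)>9: print("plate",len(k),cv2.minAreaRect((k[:,:2]*1000).astype(np.float32)),np.percentile(k[:,2],98))
E
```

```text
38.625 [0.51281932 0.01331054 0.34376636] [ 0.30276783 -0.14162577  0.54405782]
scene head 979 ((527.959228515625, 5.546395301818848), 52.96623611450195)
plate 267 ((507.1988830566406, 12.502080917358398), (12.670051574707031, 62.82755661010742), 82.21479034423828) 0.12265090038733227
side head 1265 ((524.5238037109375, 13.511253356933594), 55.65195083618164)
plate 411 ((505.6351013183594, 14.846261978149414), (14.287654876708984, 59.886695861816406), 81.90738677978516) 0.12080315097254567
```

View pics/final.png

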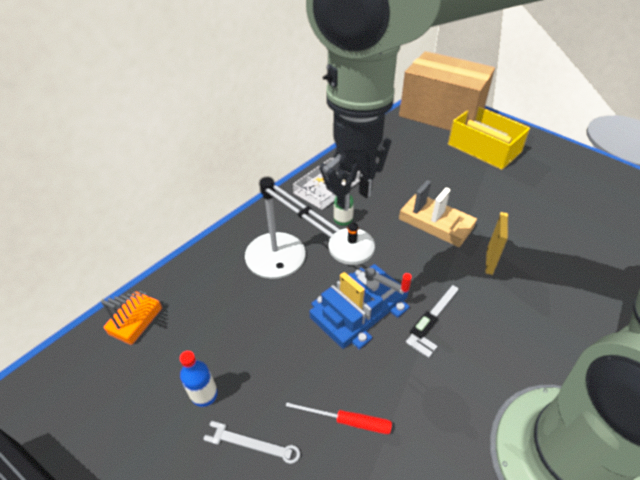

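The picture shows the plate in the vise (352,290), the lamp head over it (352,245), the handle round at (406,283), and everything else in place. The arm is clear, so I'm handing in.

```bash
python3 -c "
from workcell import bot
print(bot.job_done())"
```

```text
the job is handed in; nothing more can be done
None
```

The job is handed in, with no verdict returned: the smaller brass plate stands clamped at the jaws' middle, the lamp head is within about 10 mm of over it, and other things look unmoved; the cam lever was pushed against hard resistance three times but springs back to about 1.31–1.35 rad, close to the 1.3 limit.

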